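Prop a fossil cradle with the screw jack

TASK

A fossil bone in a plaster cradle lies across two timber blocks. Turn the knob of the screw jack that stands under it clockwise until the jack's platform just touches the underside of the cradle and begins to bear it, without raising or shifting the cradle by more than about 5 mm, then let go of the knob. Leave the spare jack alone.

Things in the scene. Friction and masses are not known exactly. Their poses are not given: they have to be found in the camera images.
- jack_knob_grip (a point): Knob of the jack under the cradle: black bar 49 mm long, 14 thick, 32 tall, on a disc 52 mm across, on a metal tower on the robot's side of the jack, 145 mm from the platform's centre. Point on its vertical axis at grip height, 99 mm up, 7 mm below the bar's top; x along the bar, z up. Clockwise from above (yaw falls) raises the platform 12 mm/rad. Needs up to 0.3 N m; stays where left.
- jack_platform: Flat steel platform of the scissor jack under the cradle, 100 x 90 mm, 8 mm thick. Origin at the centre of its TOP face, z up, x away from the knob. It moves only up and down, with the knob. It starts 8 to 14 mm below the cradle, so 0.65 to 1.2 rad of knob, one grasp, brings it up; the knob's upper stop is at least 0.9 rad beyond.
- cradle: White flat-bottomed plaster cradle, 80 mm (its x) by 240 mm (its y), 24 mm tall, with a brown fossil limb bone lying lengthwise in it (65 mm high in all); loose, 0.5 to 0.85 kg. Its ends lie on two fixed timber blocks, the jack's platform is below its middle. Origin at the centre of its flat underside, 115 mm above the table at the start, z up.
- spare_knob_end (a point): A point on the bar handle of the spare jack's knob, 22 mm from that knob's vertical axis and 99 mm above the table. The spare jack is of the same kind and size as the other, but has nothing above its platform; leave it alone.

How it is judged:
At the end, for the whole second after the job is handed in: The jack's platform touches the underside of the cradle (more than 0.3 N); the cradle is level to 7 degrees, at rest, and less than 8 mm in any direction, upwards included, from where it started (contact force between jack_platform and cradle above 0.3 N and distance of cradle from where it was at the start of the episode below 0.008 m and angle between cradle's own z axis and vertical below 0.12 rad and linear speed of cradle below 0.01 m/s and linear speed of jack_platform below 0.005 m/s).
It fails at once if the spare jack's knob was moved by more than 6 mm (distance of spare_knob_end from where it was at the start of the episode above 0.006 m).
It fails at once if the cradle was lifted or shifted by more than 15 mm (distance of cradle from where it was at the start of the episode above 0.015 m).
It also fails if it takes over 32 s, if anything falls off the work surface, if the arm or the gripper's body presses on something with over 40 N, if the wrist force passes 120 N, or if a joint passes its speed limit or range.

ROBOT

A 6-joint arm with a two-finger parallel gripper is mounted at the origin on the work surface. World frame = base frame: x ahead of the robot, y to its left, z up, the work surface at z = 0. Lengths are in m, angles in rad, forces in N, time in s.
With the tool pointing down it reaches from about 0.275 to 1 m from the base axis. Payload 8.4 kg.
Tool frame: the origin (TCP) lies midway between the tips of the shut fingers; the grasp point (between the pads) lies 19 mm behind it; z points along the fingers, y is the line along which they close (so a half turn about z gives the same grasp; the last joint's range is limited). The gripper opens to 85 mm and grips with 20 to 120 N. Pads are 22 mm wide; open, the fingers measure 114 mm over their backs; the gripper's body (76 mm by 85 mm) begins 54 mm behind the grasp point. The pads swing forward as they close: fully open they stand 13 mm farther back than shut.
Start: joints at [-1.193, 0.353, 1.633, -0, 1.155, -0.002], TCP at [0.232, -0.58, 0.231] pointing down, gripper open.
Joint ranges: [-2.63, 2.63], [-0.92, 2.1], [0.06, 2.66], [-1.3, 4.44], [0, 2.69], [-3.02, 3.02]. Speed limits (rad/s): [2.22, 2.22, 2.79, 3.14, 3.14, 3.14].

INTERFACE

Orientations are given as a unit quaternion [x, y, z, w].
In Python, from workcell import bot, claw, kinematics, optics, ticket, spotter gives the robot as it stands. Calls block until the motion is done:
- bot.reach(position, orientation): joint-space move of the TCP to a pose.
- bot.servo_line(position, ori=None, velocity=0.15): straight line of the TCP; ori=None keeps the orientation; velocity is the mean speed in m/s.
- bot.goto_joints(angles): joint-space move.
- claw.move_gripper(opening, strength=None): finger opening in m; strength is the grip in N (None keeps the last); returns when the fingers have stopped.
- bot.dwell(seconds).
- kinematics.solve_ik(position, orientation): joint angles nearest the present ones, or None.
- optics.read_camera(name): name is "scene" or "side" or "wrist"; returns a dict with "frame" (420x560x3 uint8, red, green, blue), "intrinsics" (3x3 intrinsics, pixels), "dist" ([k1, k2, p1, p2, k3] as OpenCV has them; the pictures are not rectified), "view" (4x4, takes a point from world to camera coordinates). Camera axes: x right, y down, z forward; pixel columns grow to the right and rows downward; lengths in m; the calibration is good to about 2 mm. A picture is of the moment at which its call begins. There is no depth.
A pose or a line that the arm cannot do raises bot.IKError and nothing moves.
- ticket.hand_in(): hands the job in; it is judged then, once.
Trained networks look in a picture, given as the dict that the camera call returned (one of the last four; its "shot" number tells which), for a name from the list of things; names that differ only in an ending like _2 or _b are one class to them, and where a whole thing is asked for, a point or a joint stands for the part that bears it (a point fixed in the world has none). Each returns a list of dicts, best first, with "score" (0 to 1); they miss things now and then, are a little off and sometimes report something else, mostly with a low value. They report only what shows in the picture. A call takes as long as a camera call.
- spotter.silhouettes(picture, thing): "mask" (420x560 bool, what is visible of it) and "uv" ([column, row] in pixels, amid what is visible of it).
Readings, each from a call of its own:
- bot.read_time_s(): time.
- bot.read_joint_pos(): joint angles.
- bot.read_joint_vel(): joint speeds.
- bot.read_joint_efforts(): joint torques, N m.
- bot.read_position(): TCP position.
- bot.read_orientation(): TCP orientation.
- bot.read_wrist_force(): force on the tool from outside, world axes, zero at the start.
- bot.read_ft_torque(): the same for the moment, N m.
- bot.read_gripper_width(): finger opening in m.
- bot.read_grip_force(): force on a finger pad.
Only numpy, scipy, OpenCV 4.12 (cv2) and the standard library are available. Lean on these libraries where they do the work, as an engineer would, in place of code of your own. Each camera call takes 0.05 s, during which the arm holds its last target. There are 200 camera calls.

## Working session

There is one attempt and no reset: what is moved stays moved. The work goes in short steps, each a Python script; the robot and the scene stay as the last script left them, time stands still between calls to the robot, and variables do not carry over. Pictures are saved under pics/ and viewed, at most 10 in all, crops included, and the job is handed in when it is done.

```bash
mkdir -p pics; cat > h.py <<'E'
from workcell import bot, claw, kinematics, optics, ticket, spotter
import numpy as np, cv2
def px(c,P):
    r=cv2.Rodrigues(c["view"][:3,:3])[0]
    return cv2.projectPoints(np.float64(P).reshape(-1,1,3),r,c["view"][:3,3],np.float64(c["intrinsics"]),np.float64(c["dist"]))[0][:,0]
def ray(c,uv):
    n=cv2.undistortPoints(np.float64(uv).reshape(-1,1,2),np.float64(c["intrinsics"]),np.float64(c["dist"]))[:,0]
    V=np.array(c["view"]);R=V[:3,:3];d=np.c_[n,np.ones(len(n))]@R
    return -R.T@V[:3,3], d
def atz(c,uv,z):
    o,d=ray(c,uv); return o+d*((z-o[2])/d[:,2])[:,None]
def save(c,n): cv2.imwrite(f"pics/{n}.png",c["frame"][:,:,::-1])
E
python3 - <<'E'
from h import *
cs={n:optics.read_camera(n) for n in("scene","side","wrist")}
cv2.imwrite("pics/a.png",cv2.resize(np.hstack([cs[n]["frame"] for n in("scene","side")])[:,:,::-1],(800,300)))
save(cs["scene"],"scene0");save(cs["side"],"side0");save(cs["wrist"],"wrist0")
for n,c in cs.items():
    c["view"]=np.array(c["view"]); print(n,(-c["view"][:3,:3].T@c["view"][:3,3]).round(3),c["view"][2,:3].round(2),np.array(c["intrinsics"])[0,0])
    for t in("jack_knob_grip","jack_platform","cradle","spare_knob_end"):
        for d in spotter.silhouettes(c,t): print(n,t,d["score"],np.round(d["uv"]),d["mask"].sum(),atz(c,d["uv"],.1).round(3))
print(bot.read_time_s())
E
```

```text
scene [ 0.989 -0.242  0.805] [-0.51  0.31 -0.8 ] 487.61234570976745
scene jack_knob_grip 0.85 [194. 238.] 648 [[ 0.526 -0.14   0.1  ]]
scene jack_platform 0.94 [230. 326.] 309 [[ 0.701 -0.158  0.1  ]]
scene cradle 0.67 [218. 300.] 8130 [[ 0.651 -0.155  0.1  ]]
scene spare_knob_end 0.79 [369. 156.] 497 [[0.519 0.235 0.1  ]]
side [0.247 0.302 0.604] [ 0.5  -0.46 -0.74] 433.97363678883994
side jack_knob_grip 0.66 [366. 207.] 820 [[ 0.497 -0.119  0.1  ]]
side jack_platform 0.76 [318. 165.] 837 [[ 0.619 -0.14   0.1  ]]
side cradle 0.64 [304. 138.] 5294 [[ 0.689 -0.177  0.1  ]]
side spare_knob_end 0.56 [174. 371.] 1526 [[0.488 0.254 0.1  ]]
wrist [ 0.305 -0.551  0.373] [-0.29 -0.11 -0.95] 326.9095463113134
0.75
```

View pics/scene0.png

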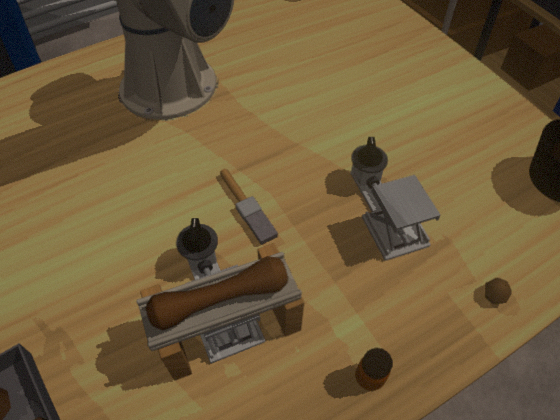

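View pics/side0.png

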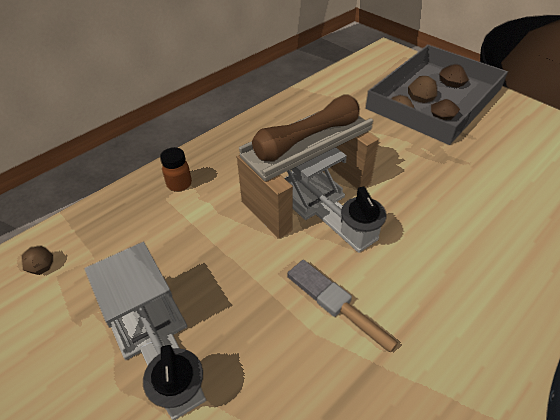

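The scene view shows the target knob at about (197,240), with the cradle over its jack. The spare jack's knob is at (369,160). In the side view the target knob is at (363,208) and the spare is at (172,375). I'll triangulate the target knob and then look down on it with the wrist camera.

```bash
cat >> h.py <<'E'
def tri(obs):
    A=np.zeros((3,3));b=np.zeros(3)
    for c,uv in obs:
        o,d=ray(c,uv);d=d[0]/np.linalg.norm(d[0]);M=np.eye(3)-np.outer(d,d);A+=M;b+=M@o
    X=np.linalg.solve(A,b); return X,[np.linalg.norm(px(c,X)[0]-uv).round(1) for c,uv in obs]
E
python3 - <<'E'
from h import *
cs={n:optics.read_camera(n) for n in("scene","side")}
X,e=tri([(cs["scene"],(197,240)),(cs["side"],(363,208))]);print(X,e)
q=bot.read_orientation();print(q)
bot.reach([X[0],X[1],.24],q)
ms=[]
for i,dx in enumerate((0,-.05)):
    if dx: bot.servo_line([X[0]+dx,X[1]+.03,.24])
    c=optics.read_camera("wrist");save(c,f"w{i}")
    np.savez(f"w{i}.npz",**{k:np.array(c[k]) for k in("frame","intrinsics","dist","view")})
    for t in("jack_knob_grip","jack_platform","cradle","spare_knob_end"):
        for d in spotter.silhouettes(c,t):
            print(i,t,d["score"],np.round(d["uv"],1),d["mask"].sum(),atz(c,d["uv"],.09).round(3))
            if t=="jack_knob_grip" and d["score"]>.4: np.save(f"m{i}.npy",d["mask"])
print(bot.read_time_s())
a=[cv2.imread(f"pics/w{i}.png") for i in(0,1)]
cv2.imwrite("pics/w01.png",cv2.resize(np.hstack(a),(800,300)))
E
```

```text
[ 0.51325341 -0.13484082  0.07297713] [np.float64(0.9), np.float64(1.0)]
[9.82029030e-01 1.88729922e-01 1.44268719e-06 1.26788580e-05]
0 jack_knob_grip 0.57 [273.5 192. ] 2205 [[ 0.509 -0.132  0.09 ]]
0 jack_platform 0.61 [336.8  86.9] 3271 [[ 0.615 -0.148  0.09 ]]
0 cradle 0.81 [429.8  56.6] 25666 [[ 0.666 -0.21   0.09 ]]
1 jack_knob_grip 0.86 [325.6 153.2] 2408 [[ 0.51  -0.132  0.09 ]]
1 jack_platform 0.75 [400.8  39.5] 4132 [[ 0.62  -0.151  0.09 ]]
1 cradle 0.85 [501.   37.5] 12034 [[ 0.655 -0.229  0.09 ]]
3.8
```

View pics/w01.png

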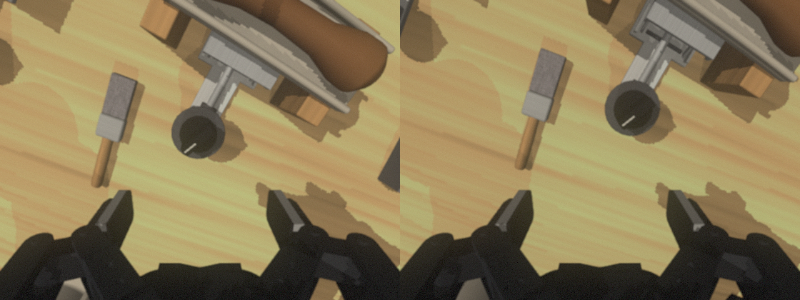

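Both wrist views show the target knob, at (197,132) in the left half and (632,107) in the right. A white mark line runs on the bar's top. I'll enlarge both to get the bar's direction.

```bash
python3 - <<'E'
import cv2,numpy as np
o=[]
for i,(u,v) in enumerate([(273,192),(326,153)]):
    f=np.load(f"w{i}.npz")["frame"][:,:,::-1][v-50:v+50,u-50:u+50]
    f=cv2.resize(f,(400,400),interpolation=cv2.INTER_CUBIC).astype(float)/255
    o.append(np.uint8(255*np.clip(f*1.2,0,1)**.45))
cv2.imwrite("pics/crop.png",np.hstack(o))
E
```

```text
(no output)
```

View pics/crop.png

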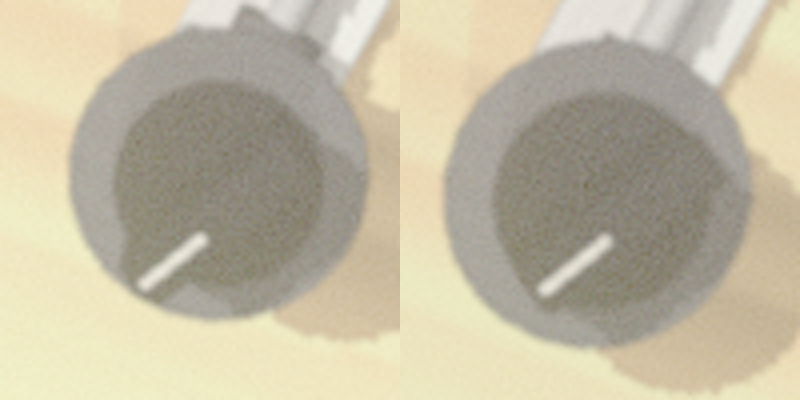

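```bash
python3 - <<'E'
from h import *
W=[dict(np.load(f"w{i}.npz")) for i in(0,1)]
P={}
for n,a,b in(("in",(274.25,201.5),(328,163)),("out",(258.75,213.75),(312.25,175.75)),("disc",(277.5,187),(326.5,153.25))):
    P[n]=tri([(W[0],a),(W[1],b)]);print(n,P[n][0].round(4),P[n][1])
for i,(a,b) in enumerate((((274.25,201.5),(258.75,213.75)),((328,163),(312.25,175.75)))):
    p=atz(W[i],[a,b],.106);d=p[1]-p[0];print("line",p.round(4),np.linalg.norm(d),np.degrees(np.arctan2(d[1],d[0])))
for i,m in enumerate(((277.5,187),(326.5,153.25))): print("disc@.072",atz(W[i],m,.072).round(4))
# cradle axis from scene: mask rect
c=optics.read_camera("scene")
d=spotter.silhouettes(c,"cradle")[0]; print(d["score"],atz(c,d["uv"],.13))
print(bot.read_joint_pos())
E
```

```text
in [ 0.5047 -0.1343  0.1049] [np.float64(0.2), np.float64(0.2)]
out [ 0.4902 -0.1253  0.1088] [np.float64(0.0), np.float64(0.0)]
disc [ 0.5092 -0.1358  0.0697] [np.float64(0.5), np.float64(0.5)]
line [[ 0.505  -0.1343  0.106 ]
 [ 0.4892 -0.1256  0.106 ]] 0.01806589166951662 151.15004951967248
line [[ 0.5049 -0.1339  0.106 ]
 [ 0.4897 -0.1258  0.106 ]] 0.017263855757868943 152.02119072283676
disc@.072 [[ 0.51   -0.1352  0.072 ]]
disc@.072 [[ 0.5091 -0.1358  0.072 ]]
0.95 [[ 0.66747781 -0.16373005  0.13      ]]
[-2.25996012e-01  1.08145610e-01  1.93315726e+00 -3.57160603e-05
  1.10046001e+00  9.65314142e-01]
```

The bar top triangulates to about 0.106 m, the axis to (0.509, -0.136), and the bar direction to 151.5°. These agree with the given sizes. Next I'll grasp.

```bash
python3 - <<'E'
from h import *
X=[.509,-.136]; a=np.radians(151.6)/2; q=[np.cos(a),np.sin(a),0,0]
claw.move_gripper(.06)
bot.reach([*X,.16],q); print(bot.read_joint_pos().round(3) if hasattr(bot.read_joint_pos(),'round') else bot.read_joint_pos())
c=optics.read_camera("scene");save(c,"s1");np.save("s1.npy",c["frame"])
bot.servo_line([*X,.082],velocity=.08); print(bot.read_wrist_force(),bot.read_ft_torque())
claw.move_gripper(0,50)
print(bot.read_gripper_width(),bot.read_grip_force(),bot.read_wrist_force(),bot.read_ft_torque(),bot.read_position(),bot.read_time_s())
c=optics.read_camera("scene");save(c,"s2");np.save("s2.npy",c["frame"])
for t in("cradle","jack_platform"):
    d=spotter.silhouettes(c,t)[0];np.save(f"{t}_mask.npy",d["mask"]);print(t,d["score"],d["uv"],d["mask"].sum())
E
```

```text
[-0.264  0.285  1.91  -0.     0.947 -1.338]
[0.0765097  0.15882866 0.37911785] [-0.0161104  -0.032372    0.01637359]
0.012912191917802688 50.574873089790344 [-0.18470081  4.90570812  3.49520704] [ 0.81207534 -0.10155258 -0.18367668] [ 0.50958967 -0.13535469  0.0825608 ] 7.9167
cradle 0.56 [217.0, 299.6] 8319
jack_platform 0.61 [229.0, 324.8] 357
```

View pics/s2.png

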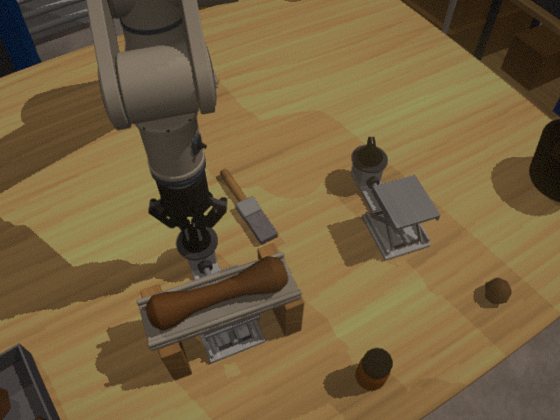

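The scene view shows the gripper on the target knob at (195,235), clear of the cradle, with the fingers 13 mm apart on the 14 mm bar. I'll turn it in small steps and log the torque and the cradle's image shift.

```bash
cat >> h.py <<'E'
g=lambda f:cv2.cvtColor(f,cv2.COLOR_RGB2GRAY)
def shift(f):
    m=cv2.erode(np.load("cradle_mask.npy").astype(np.uint8),np.ones((3,3)))
    m[:262]=0
    W=np.eye(2,3,dtype=np.float32)
    return cv2.findTransformECC(g(np.load("s2.npy")),g(f),W,cv2.MOTION_TRANSLATION,(3,80,1e-5),m,3)[1][:,2].round(2)
def step(d):
    j=np.array(bot.read_joint_pos()) if not hasattr(step,"j") else step.j
    step.j=j.copy();step.j[5]+=d;bot.goto_joints(step.j)
    bot.dwell(.05)
    c=optics.read_camera("scene")
    print(round(step.j[5]+1.338,3),round(np.array(bot.read_joint_pos())[5]+1.338,3),"Tz",round(bot.read_ft_torque()[2],3),"F",np.round(bot.read_wrist_force(),1),"shift",shift(c["frame"]),"t",round(bot.read_time_s(),2))
    return c
E
python3 - <<'E'
from h import *
for d in [.1]*5+[.05]: c=step(d)
save(c,"s3")
E
```

```text
0.099 0.096 Tz -0.106 F [-0.1  0.4  0. ] shift [ 0.   -0.01] t 8.42
0.199 0.196 Tz -0.054 F [-0.2  0.2  0.3] shift [ 0.01 -0.02] t 8.77
0.299 0.295 Tz -0.032 F [-1.  -0.4  1.7] shift [ 0.01 -0.02] t 9.12
0.399 0.395 Tz -0.01 F [-2.9 -1.5  2.1] shift [ 0.02 -0.03] t 9.47
0.499 0.495 Tz -0.029 F [-3.6 -1.4  4.9] shift [ 0.02 -0.02] t 9.82
0.549 0.547 Tz -0.082 F [-4.9 -2.3  4.1] shift [ 0.03 -0.02] t 10.17
```

```bash
python3 - <<'E'
from h import *
c=optics.read_camera("scene");p=px(c,[[.645,-.16,.13],[.645,-.16,.131]]);s=p[1]-p[0];print("px/mm",s)
for k in range(20):
    c=step(.035)
    lift=(shift(c["frame"])@s)/(s@s); print(round(lift,2),end=" | ")
    if lift>.8 or step.j[5]+1.338>1.25: break
save(c,"s4")
E
```

```text
px/mm [-0.07197531 -0.29474435]
0.582 0.581 Tz -0.119 F [-4.4 -2.   3.7] shift [ 0.02 -0.01] t 10.57
0.02 | 0.617 0.616 Tz -0.077 F [-3.9 -4.1  4.5] shift [ 0.01 -0.01] t 10.92
0.02 | 0.652 0.652 Tz -0.096 F [-4.1 -3.1  5.2] shift [ 0.03 -0.02] t 11.27
0.04 | 0.687 0.687 Tz -0.091 F [-4.6 -3.5  5.3] shift [ 0.01 -0.01] t 11.62
0.02 | 0.722 0.722 Tz -0.117 F [-4.7 -2.6  5.1] shift [ 0.01 -0.01] t 11.97
0.02 | 0.757 0.757 Tz -0.063 F [-4.7 -2.   5.4] shift [ 0.03 -0.02] t 12.32
0.04 | 0.792 0.792 Tz 0.001 F [-5.2 -2.4  5.3] shift [-0.01 -0.01] t 12.67
0.04 | 0.827 0.827 Tz -0.039 F [-5.7 -2.1  5.3] shift [-0.14 -0.09] t 13.02
0.4 | 0.862 0.862 Tz -0.006 F [-4.8 -2.5  5.2] shift [-0.15 -0.24] t 13.37
0.89 |
```

The platform touched at about 0.81 rad and the cradle is up roughly 0.8 mm. I'll add a small margin, release and check.

```bash
python3 - <<'E'
from h import *
step(.035)
claw.move_gripper(.05); bot.dwell(.2)
c=optics.read_camera("scene");print("released",shift(c["frame"]),bot.read_wrist_force())
p=np.array(bot.read_position());bot.servo_line([p[0],p[1],.2],velocity=.1);bot.dwell(.3)
c=optics.read_camera("scene");print("away",shift(c["frame"]),bot.read_time_s());save(c,"s5")
w=optics.read_camera("side");f=np.hstack([cv2.resize(c["frame"][220:370,120:320],(400,300)),cv2.resize(w["frame"][80:260,220:460],(400,300))])
cv2.imwrite("pics/end.png",f[:,:,::-1])
E
```

```text
0.897 0.896 Tz -0.015 F [-4.2 -3.   5.2] shift [-0.3  -0.29] t 13.72
released [-0.32 -0.3 ] [ 0.33779218 -0.31550881 -0.00644383]
away [-0.32 -0.29] 16.0833
```

View pics/end.png

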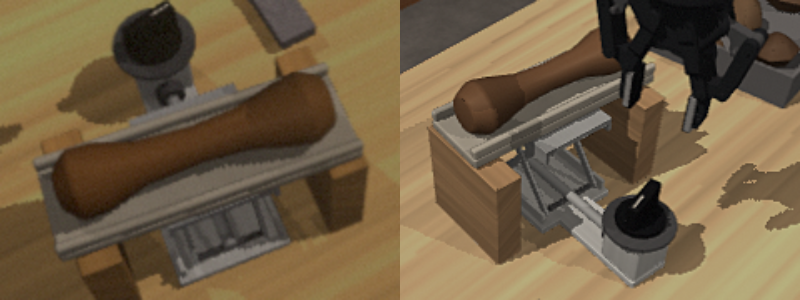

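The end picture shows the knob free and the platform up against the cradle's underside. The cradle is level on its blocks, and its image shift stayed at about 0.4 px (around 1 mm) after release, so the platform is carrying load.

```bash
python3 -c "
from h import *
print(ticket.hand_in())"
```

```text
the job is handed in; nothing more can be done
None
```

I turned the jack's knob about 0.9 rad clockwise until the platform bore the cradle, which rose an estimated 1 mm, then let go and handed the job in at about 16 s; the spare jack was never approached, and no verdict was returned.

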